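# Set a tube against the length stop and throw the toggle clamp

### The job

Get the steel tube ready for sawing: push it along its V-rail with a fingertip until its end butts against the yellow length stop, then push the red lever of the toggle clamp all the way down with a finger so that the rubber tip locks the tube there. Push only: do not lift the tube out of the rail, and do not shift the tools and parts lying about.

Things in the scene. Friction and masses are not known exactly. Their poses are not given: they have to be found in the camera images.
- fixture: Cutting fixture on the bench: dark steel plate 12 mm thick, x -53 to 123, y -108 to 162. Origin on the bench top under the tube's axis; y along the tube to the stop, z up, x to the clamp side (roughly away from the robot). Steel V-rail x +-34, y -70 to 115, 41 mm high; seated tube's axis at x 0, z 38. Blue saw-guide posts at y 80, x +-38, 82 high. Yellow stop's face at y 130, its top 64 high.
- bar: aluminium clamp bar, 14 mm wide, 75 mm long; origin on its hinge (fixture x 55, y 30, z 66), between cheek plates (top at z 78) on a blue riser (x 44 to 120, y 5 to 55, top at z 42). When open it stands up steeply, its end at most 145 mm above the bench; as the lever goes down it comes down over the tube, on the other side from the lever. Clamped flat it lies at z 66 to 90.
- stop_face (a point): centre of the face of the length stop, at the height of the tube's axis (fixture x 0, y 130, z 38 mm)
- tube: plain steel tube, 28.6 mm in diameter, 220 mm long, about 0.2 kg, lying loose in the V-rail. Origin at its middle on its axis; its y axis runs along the tube towards the stop (it may roll about y). It slides with about 1.5 to 4 N. At home against the stop its origin is at fixture y = 20 mm.
- tube_near_end (a point): centre of the tube's end face that lies away from the stop (the end to push on); it overhangs the rail by 20 mm when the tube is home, more before; 38 mm above the bench, the base plate or the bench beneath it
- lever_pivot (a point): hinge axis of the clamp lever, which runs along the fixture's y: fixture x 98, y 30, z 66 mm
- lever_tip (a point): middle of the free end of the lever, 98 mm from the lever's hinge axis
- lever (a joint): lever angle in rad, 0 open (every start) to 1.05 fully closed (end stop). It points from its hinge to fixture +x and up, (1.10 minus this value) above the horizontal, and swings in the x-z plane. Red grip 32 to 98 mm from the hinge, 22 wide along y, 16 thick. Stays where left; takes about 3 N at the grip, up to 8 N from 0.75 on, where the tip squeezes the tube; locks at the end.
- spindle: rubber-tipped spring spindle at the end of the clamp bar, 17 mm in diameter; origin at the middle of the rubber's underside. With the clamp closed it presses on the top of the tube with about 12 N at fixture y = 30 mm.
- oil_bottle: white bottle, 52 mm in diameter, 125 mm high, standing; origin under its centre; leave alone
- spacer: black headset spacer ring, 37 mm in diameter, 12 mm high, lying flat; origin under its centre; leave alone
- offcut: short steel tube offcut standing on end, 28.6 mm in diameter, 55 mm high; origin under its centre; leave alone
- screwdriver: orange-handled screwdriver, 200 mm long, lying; leave alone
- wrench: steel wrench, 190 mm long, lying; leave alone
- parts_dish: steel parts bowl, 100 mm in diameter, 30 mm high; origin under its centre; leave alone
- hacksaw: red-framed hacksaw lying flat, about 360 by 110 mm, 30 mm high; origin near its blade, towards the handle; leave alone

How it is judged:
On the way, in this order (a step that is already met when the one before it is completed fails the run):
1. the tube butts against the length stop while the clamp is still open (y of tube in the frame of fixture above 0.018 m and value of joint lever below 0.6 rad), for 0.2 s.
2. the lever is fully down and the rubber tip presses on the tube (value of joint lever above 1.01 rad and contact force between spindle and tube above 7 N), for 0.2 s.
At the end, for the whole second after the job is handed in: the tube lies in the V-rail with its end within 2 mm of the length stop, the lever is down at its end (above 1.01 rad), the rubber tip presses on the tube with over 7 N, and everything is at rest (all of step 2 and y of tube in the frame of fixture above 0.018 m and z of tube in the frame of fixture between 0.0352 and 0.0412 m and angle between the y axis of tube and the y axis of fixture, either way round below 0.03 rad and linear speed of tube below 0.01 m/s); the robot touches nothing.
It fails at once if the tube is lifted out of the V-rail (more than 10 mm) (z of tube in the frame of fixture above 0.048 m).
It fails at once if a bystander is shifted by more than 25 mm (distance of any of oil_bottle, spacer, offcut, screwdriver, wrench, parts_dish, hacksaw from where it was at the start of the episode above 0.025 m).
It also fails if it takes over 51 s, if anything falls off the work surface, if the arm or the gripper's body presses on something with over 40 N, if the wrist force passes 120 N, or if a joint passes its speed limit or range.

### The arm

A 6-joint arm with a two-finger parallel gripper is mounted at the origin on the work surface. World frame = base frame: x ahead of the robot, y to its left, z up, the work surface at z = 0. Lengths are in m, angles in rad, forces in N, time in s.
With the tool pointing down it reaches from about 0.325 to 0.9 m from the base axis. Payload 6.1 kg.
Tool frame: the origin (TCP) lies at the very end of the fingers, on their centre line; the grasp point (between the pads) lies 19 mm behind it (arm.grip_point_offset is the distance from the TCP to the grasp point, in m); z points along the fingers, y is the line along which they close (so a half turn about z gives the same grasp; the last joint's range is limited). The gripper opens to 87 mm and grips with 3 to 60 N. Pads are 19 mm wide; open, the fingers measure 117 mm over their backs; the gripper's body (75 mm by 190 mm) begins 51 mm behind the grasp point.
Start: joints at [1.143, 0.22, 1.526, -0, 1.395, -0.126], TCP at [0.186, 0.597, 0.223] pointing down, gripper open.
Joint ranges: [-2.98, 2.98], [-0.91, 2.08], [0.09, 2.57], [-1.24, 4.39], [0.2, 2.65], [-2.68, 2.68]. Speed limits (rad/s): [2.57, 2.57, 3.01, 3.14, 3.14, 3.14].

### API

Orientations are given as a 3x3 rotation matrix whose columns are the frame's x, y, z axes.
In Python, from cell import arm, optics, sign_off gives the robot as it stands. The module is installed in compiled form; this text tells all that it offers.
- The arm moves only by the tool arm_command, never from a script. Its argument "moves" is a list of rows, each a list of 7 numbers: the shift along the tool's x, y, z in units of 1 m (1.0 is 1 m), then the turn, a rotation vector about the tool's x, y, z in units of pi rad (1.0 is pi rad), then the opening, from -1 (shut) to 1 (fully open), so that 0 is half open. In form: [[tx, ty, tz, ax, ay, az, gripper], ...]. A call has 1 to 20 rows; each row is the pose to reach, as a shift and turn from the pose commanded when the call began, along the tool's axes at that moment, turning the shorter way round; what a row does not reach only later rows make up. A row lasts 1/8 s, in which the tool goes at most 62.5 mm and 10.7 degrees, less where a joint would pass 70% of its speed; a pose out of reach is approached as far as the arm can. A call with a number of a shift or a turn outside -1 to 1 is refused whole. A call with a gripper value outside its range is refused whole. The fingers move at their own pace and stop on an object; "newtons" is the grip in N (left out, the last holds). Time passes only in rows, so rows that repeat a pose let the fingers close. It gives the time, the measured TCP pose, the force, the opening and the grip force at its end, in the units of the state.
- arm.read_state(): the state, without advancing time (a new reading comes with each control period).
- optics.grab_frame(name): name is "scene" or "top"; returns a dict with "color" (480x640x3 uint8, red, green, blue), "depth" (480x640 float32, m along the optical axis (not along the pixel's ray), 0 where there is no reading), "vertical_fov" (degrees; the focal length in pixels is half the picture's height over the tangent of half this angle, whatever the lens; pixels are square), "cx", "cy" (the principal point, pixels), "k1" (the pictures are not rectified: a ray, as slopes to the right and down, at radius r is drawn at 1 + k1 r^2 times it, then the intrinsics apply), "rvec" (rotation vector, rad) and "tvec" (3), from world to camera coordinates, as OpenCV has them. Camera axes: x right, y down, z forward; pixel columns grow to the right and rows downward; lengths in m; the calibration is good to about 2 mm. A picture is of the moment at which its call begins.
- sign_off(): hands the job in; it is judged then, once.
Trained networks look in a picture, given as the dict that the camera call returned (one of the last four; its "shot" number tells which), for a name from the list of things; names that differ only in an ending like _2 or _b are one class to them, and where a whole thing is asked for, a point or a joint stands for the part that bears it (a point fixed in the world has none). Each returns a list of dicts, best first, with "confidence" (0 to 1); they miss things now and then, are a little off and sometimes report something else, mostly with a low value. They report only what shows in the picture. A call takes as long as a camera call.
- optics.masks_of(picture, thing): "pixels" (480x640 bool, what is visible of it) and "extent" ([centre column, centre row, width, height] in pixels, round what is visible of it).
The state is a dict: "t": time; "qpos": joint angles; "joint_velocities": joint speeds; "tau": joint torques, N m; "tool_pos": TCP position; "tcp_rot": TCP orientation; "force": force on the tool from outside, world axes, zero at the start; "ft_torque": the same for the moment, N m; "finger_gap": finger opening in m; "gripper_force": force on a finger pad.
Only numpy, scipy, OpenCV 4.12 (cv2) and the standard library are available. Lean on these libraries where they do the work, as an engineer would, in place of code of your own. Each camera call takes 0.05 s, during which the arm holds its last target. There are 200 camera calls.

## Working session

There is one attempt and no reset: what is moved stays moved. The work goes in short steps, Python scripts to look and compute and a tool call to move; the robot and the scene stay as the last step left them, time stands still between calls to the robot, and variables do not carry over. Pictures are saved under pics/ and viewed, at most 10 in all, crops included, and the job is handed in when it is done.

Besides the shell and the picture viewer there is one more tool, called after "Call:" as name(argument=value, ...) on one line, values as JSON. arm_command: Moves the arm, as the interface text tells. Its arguments: {"type":"object","properties":{"moves":{"type":"array"},"newtons":{"type":"number"}},"required":["moves"]}

```bash
mkdir -p pics; cat > h.py <<'E'
import numpy as np, cv2
from cell import arm, optics, sign_off
def K(p):
    f=240/np.tan(np.radians(p["vertical_fov"])/2)
    return np.array([[f,0,p["cx"]],[0,f,p["cy"]],[0,0,1]]), np.array([p["k1"],0,0,0,0.])
def world(p,uv,depth=None):
    k,d=K(p); uv=np.asarray(uv,float).reshape(-1,1,2)
    r=cv2.undistortPoints(uv,k,d).reshape(-1,2)
    if depth is None:
        i=uv.reshape(-1,2).round().astype(int); depth=p["depth"][i[:,1],i[:,0]]
    c=np.c_[r,np.ones(len(r))]*np.asarray(depth)[:,None]
    R=cv2.Rodrigues(np.asarray(p["rvec"],float))[0]
    return (c-np.asarray(p["tvec"]).ravel())@R
def pix(p,X):
    k,d=K(p); return cv2.projectPoints(np.asarray(X,float).reshape(-1,1,3),np.asarray(p["rvec"],float),np.asarray(p["tvec"],float),k,d)[0].reshape(-1,2)
def pts(p,name):
    m=optics.masks_of(p,name)
    if not m: return None,0
    v,u=np.nonzero(m[0]["pixels"]&(p["depth"]>0))
    return world(p,np.c_[u,v]),m[0]["confidence"]
def save(p,n): cv2.imwrite("pics/"+n+".png",p["color"][:,:,::-1])
E
python3 - <<'E'
from h import *
s=arm.read_state(); print(s["t"],s["tool_pos"],s["tcp_rot"])
for n in ["scene","top"]:
    p=optics.grab_frame(n); save(p,n)
    print(n,p["k1"],-cv2.Rodrigues(np.asarray(p["rvec"]))[0].T@np.ravel(p["tvec"]))
    for t in ["tube","lever","fixture","bar","spindle","oil_bottle","spacer","offcut","screwdriver","wrench","parts_dish","hacksaw"]:
        q,c=pts(p,t)
        if q is not None: print(t,round(c,2),len(q),np.median(q,0).round(3),np.percentile(q,3,0).round(3),np.percentile(q,97,0).round(3))
E
```

```text
0.0 [0.18553105 0.59616109 0.22143798] [[-9.54796276e-01  2.97259953e-01 -7.69276044e-04]
 [ 2.97260884e-01  9.54794570e-01 -1.81523675e-03]
 [ 1.94903400e-04 -1.96185696e-03 -9.99998057e-01]]
scene -0.010986737554712285 [1.20571644 0.15503737 0.62716988]
tube 0.81 1078 [ 0.519 -0.011  0.049] [ 0.495 -0.099  0.034] [0.547 0.109 0.055]
lever 0.63 361 [0.656 0.031 0.126] [0.58  0.01  0.048] [0.67  0.039 0.156]
fixture 0.71 8136 [0.59  0.059 0.015] [ 0.502 -0.082  0.007] [0.664 0.172 0.127]
bar 0.88 356 [0.574 0.045 0.107] [0.438 0.023 0.002] [0.589 0.056 0.136]
spindle 0.71 768 [ 0.684 -0.25   0.009] [ 0.578 -0.281  0.004] [ 0.748 -0.228  0.012]
oil_bottle 0.58 1412 [ 0.678 -0.147  0.07 ] [ 0.655 -0.172  0.01 ] [ 0.689 -0.13   0.126]
spacer 0.72 155 [0.436 0.056 0.009] [0.417 0.041 0.001] [0.451 0.073 0.014]
offcut 0.83 481 [0.705 0.092 0.037] [0.683 0.078 0.004] [0.71  0.105 0.058]
screwdriver 0.61 538 [ 0.422 -0.263  0.018] [ 0.364 -0.316  0.001] [ 0.528 -0.234  0.028]
wrench 0.5 348 [0.575 0.045 0.107] [0.539 0.032 0.051] [0.594 0.055 0.136]
parts_dish 0.77 2725 [0.767 0.185 0.017] 
[... 364 characters left out ...]
0.013] [ 0.467 -0.081  0.009] [0.654 0.169 0.125]
bar 0.54 181 [0.563 0.047 0.126] [0.544 0.037 0.073] [0.586 0.056 0.137]
spindle 0.58 89 [0.552 0.048 0.119] [0.543 0.042 0.112] [0.583 0.058 0.129]
oil_bottle 0.94 807 [ 0.653 -0.147  0.083] [ 0.638 -0.173  0.009] [ 0.677 -0.129  0.125]
offcut 0.79 243 [0.695 0.093 0.031] [ 0.683  0.079 -0.001] [0.709 0.104 0.055]
screwdriver 0.73 870 [ 0.409 -0.262  0.021] [ 0.359 -0.315  0.011] [ 0.522 -0.234  0.027]
wrench 0.92 833 [ 0.659 -0.245  0.006] [ 0.574 -0.28  -0.001] [ 0.743 -0.218  0.01 ]
parts_dish 0.91 1677 [0.785 0.188 0.015] [0.738 0.142 0.002] [0.822 0.228 0.031]
hacksaw 0.82 2940 [0.53  0.305 0.021] [0.413 0.229 0.013] [0.749 0.351 0.028]
```

View pics/scene.png

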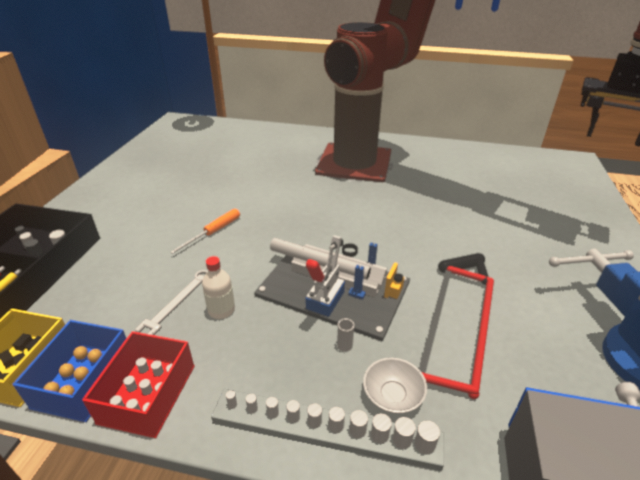

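View pics/top.png

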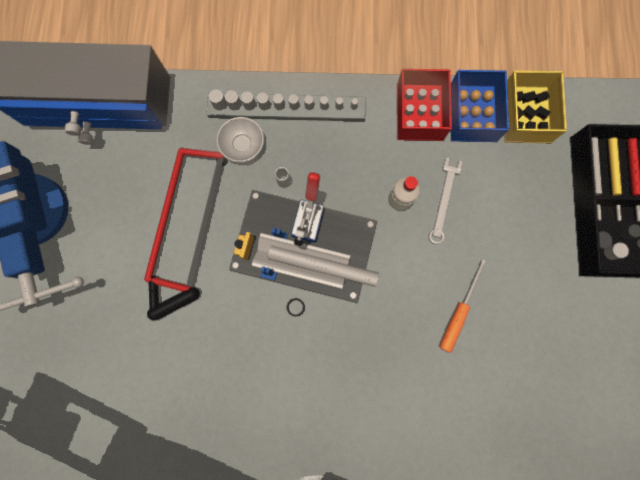

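The scene view shows the fixture in the middle, lever open at (315,270). In the top view the tube runs from its near end at (378,278) towards the yellow stop at (243,245). The red grip is at (312,185), and the offcut (282,175) and bottle (405,190) stand either side of it.

```bash
python3 - <<'E'
from h import *
P={n:optics.grab_frame(n) for n in ["top","scene"]}
for n,p in P.items():
    q,c=pts(p,"tube")
    q=q[(q[:,2]>.03)&(q[:,2]<.062)]
    t=q[q[:,2]>.047]
    vx,vy,x0,y0=cv2.fitLine(t[:,:2].astype(np.float32),cv2.DIST_HUBER,0,.001,.001).ravel()
    if vy<0: vx,vy=-vx,-vy
    s=(q[:,0]-x0)*vx+(q[:,1]-y0)*vy
    a,b=np.percentile(s,[.5,99.5])
    print(n,"dir",vx,vy,"yaw",np.arctan2(-vx,vy),"ends",(x0+a*vx,y0+a*vy),(x0+b*vx,y0+b*vy),"len",b-a,"zmax",np.percentile(t[:,2],90))
    # plate
    m=optics.masks_of(p,"fixture")[0]["pixels"]|optics.masks_of(p,"tube")[0]["pixels"]|optics.masks_of(p,"lever")[0]["pixels"]
    v,u=np.nonzero(m); w=world(p,np.c_[u,v]); k=abs(w[:,2]-.011)<.006
    r=cv2.minAreaRect((w[k,:2]*1000).astype(np.float32)); print("rect",r,cv2.boxPoints(r).round(1).tolist())
    hsv=cv2.cvtColor(p["color"],cv2.COLOR_RGB2HSV)
    for nm,mm in [("yellow",(abs(hsv[...,0].astype(int)-24)<6)&(hsv[...,1]>140)),("red",((hsv[...,0]<6)|(hsv[...,0]>174))&(hsv[...,1]>150)),("blue",(abs(hsv[...,0].astype(int)-110)<10)&(hsv[...,1]>120))]:
        v,u=np.nonzero(mm&(p["depth"]>0)); w=world(p,np.c_[u,v]); k=(w[:,0]>.45)&(w[:,0]<.72)&(w[:,1]>-.08)&(w[:,1]<.2)&(w[:,2]>.014); w=w[k]
        print(nm,len(w),np.median(w,0).round(4),np.percentile(w,2,0).round(4),np.percentile(w,98,0).round(4))
        if nm=="red": 
            i=np.argsort(w[:,2]); print(w[i[-15:]].mean(0).round(4), w[i[:15]].mean(0).round(4))
E
```

```text
top dir 0.22321418 0.9747694 yaw -0.2251106 ends (np.float64(0.48984926151687835), np.float64(-0.10140009248833191)) (np.float64(0.5385295435690338), np.float64(0.11118519280672882)) len 0.21808776758600754 zmax 0.05310387050315006
rect ((560.1460571289062, 45.756553649902344), (269.9935607910156, 175.5885467529297), 77.14022827148438) [[444.5, -66.30000305175781], [615.7000122070312, -105.4000015258789], [675.7999877929688, 157.8000030517578], [504.6000061035156, 196.89999389648438]]
yellow 171 [0.5449 0.1591 0.0613] [0.5257 0.1505 0.0374] [0.5709 0.1785 0.0665]
red 151 [0.6544 0.0255 0.1479] [0.632  0.0164 0.1026] [0.6658 0.0349 0.1558]
[0.6615 0.0263 0.1553] [0.6332 0.0305 0.1051]
blue 216 [0.4997 0.1031 0.0356] [0.4884 0.027  0.0169] [0.5808 0.1261 0.0833]
scene dir 0.212653 0.9771278 yaw -0.21428926 ends (np.float64(0.4966394620220778), np.float64(-0.1028594168807157)) (np.float64(0.5430526225704092), np.float64(0.11040627807113104)) len 0.21825773152291744 zmax 0.05376053699237867
rect ((583.2227783203125, 39.136802673339844), (270.2944030761719, 225.14500427246094), 77.27885437011719) [[443.70001220703125, -67.9000015258789], [663.2999877929688, -117.5], [722.7999877929688, 146.1999969482422], [503.20001220703125, 195.8000030517578]]
yellow 94 [0.5601 0.1589 0.0639] [0.5286 0.15   0.0399] [0.5708 0.1729 0.0667]
red 113 [0.665  0.0266 0.1516] [0.6511 0.0163 0.1115] [0.6709 0.0373 0.1564]
[0.6623 0.0254 0.156 ] [0.6454 0.0328 0.114 ]
blue 29 [0.5818 0.1018 0.0212] [0.575  0.0884 0.0193] [0.586  0.107  0.0493]
```

```bash
cat >> h.py <<'E'
EY=np.array([.2226,.9749,0]); EX=np.array([.9749,-.2226,0]); O=np.array([.520,.0272,0])
RT=np.c_[np.cross(EY,[0,0,-1]),EY,[0,0,-1]]
def fx(x,y,z): return O+x*EX+y*EY+np.array([0,0,z])
def tofix(w): w=np.asarray(w)-O; return np.array([w@EX,w@EY,w[2]])
def row(*xyz):
    s=arm.read_state(); R=np.asarray(s["tcp_rot"])
    return (R.T@(fx(*xyz)-s["tool_pos"])).round(4), (cv2.Rodrigues(R.T@RT)[0].ravel()/np.pi).round(4)
E
python3 -c "
from h import *
print(row(0,-.168,.2),row(0,-.168,.022))"
```

```text
(array([-0.5014, -0.612 ,  0.0225]), array([-0.    ,  0.    , -0.0246])) (array([-0.5014, -0.612 ,  0.2005]), array([-0.    ,  0.    , -0.0246]))
```

Call:
arm_command(moves=[[-0.5014,-0.612,0.0,0,0,-0.0246,-1],[-0.5014,-0.612,0.0,0,0,-0.0246,-1],[-0.5014,-0.612,0.0,0,0,-0.0246,-1],[-0.5014,-0.612,0.0,0,0,-0.0246,-1],[-0.5014,-0.612,0.0,0,0,-0.0246,-1],[-0.5014,-0.612,0.0,0,0,-0.0246,-1],[-0.5014,-0.612,0.0,0,0,-0.0246,-1],[-0.5014,-0.612,0.0,0,0,-0.0246,-1],[-0.5014,-0.612,0.0,0,0,-0.0246,-1],[-0.5014,-0.612,0.0,0,0,-0.0246,-1],[-0.5014,-0.612,0.0,0,0,-0.0246,-1],[-0.5014,-0.612,0.0,0,0,-0.0246,-1],[-0.5014,-0.612,0.0,0,0,-0.0246,-1],[-0.5014,-0.612,0.0,0,0,-0.0246,-1],[-0.5014,-0.612,0.1,0,0,-0.0246,-1],[-0.5014,-0.612,0.15,0,0,-0.0246,-1],[-0.5014,-0.612,0.195,0,0,-0.0246,-1],[-0.5014,-0.612,0.2,0,0,-0.0246,-1],[-0.5014,-0.612,0.2,0,0,-0.0246,-1]])

```text
t: 4.18
tool_pos: [0.4828, -0.1361, 0.0232]
tcp_rot: [[-0.975, 0.222, -0.0], [0.222, 0.975, 0.0], [0.0, 0.0, -1.0]]
force: [0.0, 0.9, -0.3]
finger_gap: -0.0
gripper_force: 0.0
```

```bash
python3 - <<'E'
from h import *
s=arm.read_state(); print(s["t"],tofix(s["tool_pos"]),s["finger_gap"],s["force"],np.array(s["tcp_rot"]).round(3).tolist())
p=optics.grab_frame("top"); cv2.imwrite("pics/a.png",cv2.resize(p["color"][140:340,200:460,::-1],None,fx=3,fy=3))
print(row(0,-.1,.022))
E
```

```text
4.175 [ 6.57769443e-05 -1.67466554e-01  2.32160013e-02] -2.5525268839805002e-05 [ 0.0031904   0.88511848 -0.28193769] [[-0.975, 0.222, -0.0], [0.222, 0.975, 0.0], [0.0, 0.0, -1.0]]
(array([0.0016, 0.0679, 0.0027]), array([-0.0002,  0.0009,  0.0002]))
```

View pics/a.png

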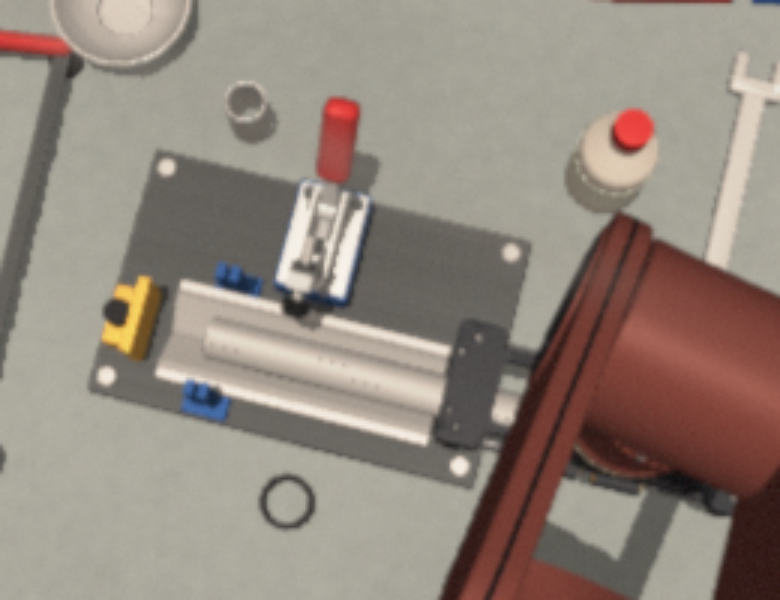

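The picture shows the arm over the near end at about (500,390) in the crop. The tube's far end at (205,340) is still short of the yellow stop at (150,320), and nothing has been touched.

Call:
arm_command(moves=[[0,0.008,0.002,0,0,0,-1],[0,0.014,0.002,0,0,0,-1],[0,0.018,0.002,0,0,0,-1],[0,0.021,0.002,0,0,0,-1],[0,0.024,0.002,0,0,0,-1],[0,0.028,0.002,0,0,0,-1],[0,0.032,0.002,0,0,0,-1],[0,0.036,0.002,0,0,0,-1],[0,0.04,0.002,0,0,0,-1],[0,0.044,0.002,0,0,0,-1],[0,0.048,0.002,0,0,0,-1],[0,0.051,0.002,0,0,0,-1],[0,0.054,0.002,0,0,0,-1],[0,0.056,0.002,0,0,0,-1]])

```text
t: 5.98
tool_pos: [0.4952, -0.082, 0.0207]
tcp_rot: [[-0.975, 0.223, 0.0], [0.223, 0.975, -0.0], [-0.0, -0.0, -1.0]]
force: [-0.6, -3.7, 4.0]
finger_gap: 0.0004
gripper_force: 2.2
```

```bash
cat > far.py <<'E'
from h import *
s=arm.read_state(); print(s["t"],tofix(s["tool_pos"]),s["force"])
for n in ["top","scene"]:
    p=optics.grab_frame(n); q,c=pts(p,"tube")
    if q is None: continue
    f=(q-O)@np.c_[EX,EY,[0,0,1]]; f=f[(abs(f[:,0])<.014)&(f[:,2]>.03)&(f[:,2]<.058)]
    print(n,c,"far y",np.percentile(f[:,1],[95,98,99.5]).round(4),"xmed",np.median(f[:,0]))
E
python3 far.py
```

```text
5.975 [ 0.00016104 -0.1119495   0.02065426] [-0.63082933 -3.66437713  4.01379806]
top 0.88 far y [0.1144 0.1184 0.1204] xmed -0.0015741724399466897
scene 0.7 far y [0.1158 0.1203 0.1209] xmed 0.008298244678578448
```

Call:
arm_command(moves=[[0,0.002,0,0,0,0,-1],[0,0.004,0,0,0,0,-1],[0,0.005,0,0,0,0,-1],[0,0.006,0,0,0,0,-1],[0,0.007,0,0,0,0,-1]])

```text
t: 6.8
tool_pos: [0.4965, -0.0751, 0.0205]
tcp_rot: [[-0.975, 0.223, -0.0], [0.223, 0.975, 0.0], [0.0, 0.0, -1.0]]
force: [-1.3, -3.0, 2.2]
finger_gap: 0.0001
gripper_force: 1.6
```

Call:
arm_command(moves=[[0,0.0005,0,0,0,0,-1],[0,0.001,0,0,0,0,-1]])

```text
t: 7.05
tool_pos: [0.4968, -0.0742, 0.0205]
tcp_rot: [[-0.975, 0.223, -0.0], [0.223, 0.975, 0.0], [0.0, 0.0, -1.0]]
force: [-1.4, -2.2, 1.8]
finger_gap: 0.0005
gripper_force: 1.5
```

Call:
arm_command(moves=[[0,0.0005,0,0,0,0,-1],[0,0.001,0,0,0,0,-1]])

```text
t: 7.3
tool_pos: [0.4968, -0.0739, 0.0205]
tcp_rot: [[-0.975, 0.222, -0.001], [0.222, 0.975, -0.001], [0.0, -0.001, -1.0]]
force: [-2.4, -7.1, 2.8]
finger_gap: 0.0007
gripper_force: 3.9
```

Force is rising, so the tube has probably reached the stop. One more nudge to confirm.

Call:
arm_command(moves=[[0,0.0005,0,0,0,0,-1],[0,0.001,0,0,0,0,-1],[0,0.001,0,0,0,0,-1],[0,0.001,0,0,0,0,-1]])

```text
t: 7.8
tool_pos: [0.4969, -0.0739, 0.0205]
tcp_rot: [[-0.975, 0.222, -0.001], [0.222, 0.975, -0.002], [0.0, -0.003, -1.0]]
force: [-3.3, -10.3, 2.4]
finger_gap: 0.0002
gripper_force: 5.3
```

```bash
python3 far.py
```

```text
7.8 [-4.60234961e-05 -1.03664147e-01  2.05383651e-02] [ -3.31229902 -10.27331113   2.38855864]
top 0.96 far y [0.1208 0.125  0.1273] xmed -0.0014831170770303636
```

The tube is home: the TCP stopped and force rose to 10 N, with the near end at about fixture y -90. Next I retreat and go above the lever.

```bash
python3 - <<'E'
from h import *
print(row(0,-.14,.022),row(0,-.14,.23),row(.097,.030,.23),row(.097,.03,.142))
p=optics.grab_frame("top")
for t in ["lever","bar"]:
    q,c=pts(p,t); f=(q-O)@np.c_[EX,EY,[0,0,1]]
    for z in np.arange(.06,.16,.02):
        g=f[abs(f[:,2]-z)<.01]
        if len(g): print(t,z.round(2),len(g),np.percentile(g[:,0],[5,50,95]).round(3),np.percentile(g[:,1],[5,50,95]).round(3))
E
```

```text
(array([-0.    , -0.0363, -0.0014]), array([-0.0008, -0.0001,  0.0001])) (array([ 0.    , -0.0369, -0.2094]), array([-0.0008, -0.0001,  0.0001])) (array([-0.097 ,  0.1331, -0.2098]), array([-0.0008, -0.0001,  0.0001])) (array([-0.097 ,  0.1333, -0.1218]), array([-0.0008, -0.0001,  0.0001]))
lever 0.06 43 [0.074 0.085 0.092] [0.025 0.029 0.033]
lever 0.08 60 [0.073 0.099 0.107] [0.025 0.029 0.034]
lever 0.1 44 [0.106 0.109 0.114] [0.02  0.029 0.035]
lever 0.12 97 [0.112 0.118 0.124] [0.019 0.029 0.039]
lever 0.14 109 [0.123 0.128 0.137] [0.019 0.028 0.039]
bar 0.06 5 [0.055 0.071 0.076] [0.023 0.027 0.033]
bar 0.08 22 [0.056 0.064 0.074] [0.022 0.023 0.037]
bar 0.1 9 [0.045 0.051 0.056] [0.022 0.022 0.026]
bar 0.12 116 [0.017 0.032 0.058] [0.022 0.029 0.035]
bar 0.14 56 [0.031 0.036 0.059] [0.023 0.029 0.036]
```

Call:
arm_command(moves=[[0,-0.02,0,0,0,0,-1],[0,-0.04,0,0,0,0,-1],[0,-0.04,-0.06,0,0,0,-1],[0,-0.04,-0.12,0,0,0,-1],[0,-0.04,-0.18,0,0,0,-1],[0,-0.04,-0.21,0,0,0,-1],[-0.03,0.01,-0.21,0,0,0,-1],[-0.06,0.06,-0.21,0,0,0,-1],[-0.09,0.11,-0.21,0,0,0,-1],[-0.097,0.133,-0.21,0,0,0,-1],[-0.097,0.133,-0.21,0,0,0,-1],[-0.097,0.133,-0.17,0,0,0,-1],[-0.097,0.133,-0.14,0,0,0,-1],[-0.097,0.133,-0.122,0,0,0,-1],[-0.097,0.133,-0.122,0,0,0,-1],[-0.097,0.133,-0.122,0,0,0,-1]])

```text
t: 10.15
tool_pos: [0.6222, 0.0353, 0.1441]
tcp_rot: [[-0.975, 0.223, 0.002], [0.223, 0.975, -0.0], [-0.002, 0.0, -1.0]]
force: [0.3, -0.3, 0.3]
finger_gap: 0.0005
gripper_force: 0.0
```

```bash
python3 - <<'E'
from h import *
s=arm.read_state(); print(s["t"],tofix(s["tool_pos"]),s["force"])
p=optics.grab_frame("scene"); cv2.imwrite("pics/b.png",cv2.resize(p["color"][150:350,220:460,::-1],None,fx=3,fy=3))
for q in [-.1,-.02,.06,.15,.25,.35,.45,.55,.65,.75,.82,.88,.94,1.0,1.05,1.08,1.12]:
    a=1.1-q; print(q,row(.098+.075*np.cos(a)-.008*np.sin(a)-.0095,.03,.066+.075*np.sin(a)+.008*np.cos(a))[0])
E
```

```text
10.15 [0.0978662  0.03066438 0.14412324] [ 0.2532834  -0.26097473  0.2780654 ]
-0.1 [-0.0101 -0.0008  0.0057]
-0.02 [-0.0158 -0.0008  0.0075]
0.06 [-0.0214 -0.0008  0.0098]
0.15 [-0.0274 -0.0008  0.0129]
0.25 [-0.0338 -0.0008  0.0169]
0.35 [-0.0397 -0.0008  0.0216]
0.45 [-0.0451 -0.0008  0.0268]
0.55 [-0.05   -0.0008  0.0326]
0.65 [-0.0543 -0.0008  0.0388]
0.75 [-0.0579 -0.0008  0.0454]
0.82 [-0.0601 -0.0008  0.0502]
0.88 [-0.0617 -0.0008  0.0545]
0.94 [-0.063  -0.0008  0.0588]
1.0 [-0.064  -0.0008  0.0632]
1.05 [-0.0647 -0.0008  0.0669]
1.08 [-0.065  -0.0008  0.0692]
1.12 [-0.0653 -0.0008  0.0722]
```

View pics/b.png

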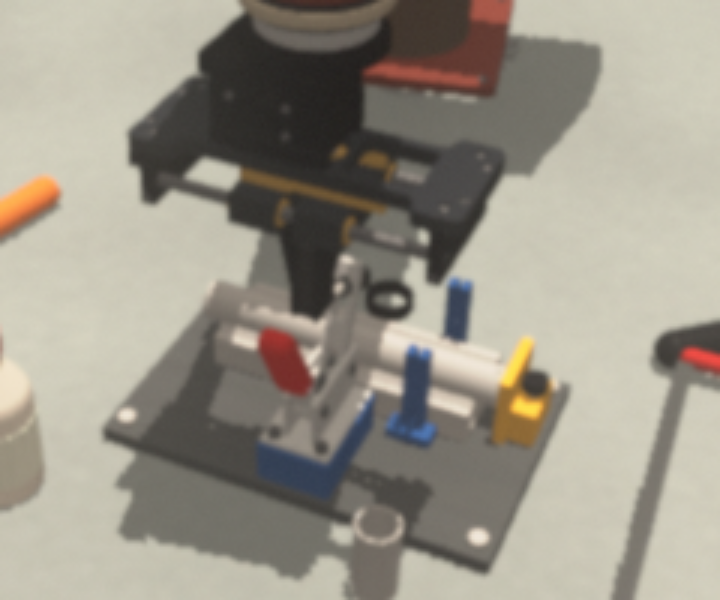

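The fingertip shows at about (310,315) in the crop, behind the red grip at (285,360). I'll check that against the projected positions.

```bash
python3 - <<'E'
from h import *
p=optics.grab_frame("scene")
for n,X in dict(tcp=arm.read_state()["tool_pos"],levertip=fx(.142,.03,.153),hinge=fx(.055,.03,.066),barend=fx(.035,.03,.14)).items():
    print(n,((pix(p,X)[0]-[220,150])*3).round(0))
E
```

```text
tcp [310. 310.]
levertip [275. 342.]
hinge [336. 366.]
barend [352. 256.]
```

Call:
arm_command(moves=[[-0.01,0,0.006,0,0,0,-1],[-0.016,0,0.0075,0,0,0,-1],[-0.021,0,0.01,0,0,0,-1],[-0.0245,0,0.0114,0,0,0,-1],[-0.0274,0,0.013,0,0,0,-1],[-0.0306,0,0.015,0,0,0,-1],[-0.0338,0,0.017,0,0,0,-1],[-0.0368,0,0.0193,0,0,0,-1],[-0.0397,0,0.0216,0,0,0,-1],[-0.0424,0,0.0242,0,0,0,-1],[-0.0451,0,0.0268,0,0,0,-1],[-0.0476,0,0.0297,0,0,0,-1],[-0.05,0,0.0326,0,0,0,-1]])

```text
t: 11.88
tool_pos: [0.6703, 0.0246, 0.1097]
tcp_rot: [[-0.975, 0.223, -0.0], [0.223, 0.975, 0.0], [0.0, -0.0, -1.0]]
force: [-1.1, 0.4, 1.1]
finger_gap: 0.0006
gripper_force: 0.6
```

```bash
python3 - <<'E'
from h import *
s=arm.read_state(); print(s["t"],tofix(s["tool_pos"]),s["force"],s["ft_torque"])
for q in [.55,.65,.75,.82,.88,.94,1.0,1.05,1.08,1.12]:
    a=1.1-q; print(q,row(.098+.075*np.cos(a)-.008*np.sin(a)-.0095,.03,.066+.075*np.sin(a)+.008*np.cos(a))[0])
p=optics.grab_frame("scene"); cv2.imwrite("pics/c.png",cv2.resize(p["color"][150:350,220:460,::-1],None,fx=3,fy=3))
E
```

```text
11.875 [0.14712553 0.03093006 0.10965289] [-1.06775414  0.38001498  1.14486993] [ 0.07378157  0.27969318 -0.01851824]
0.55 [-0.0011 -0.0009 -0.0024]
0.65 [-0.0054 -0.0009  0.0038]
0.75 [-0.0091 -0.0009  0.0104]
0.82 [-0.0112 -0.0009  0.0152]
0.88 [-0.0128 -0.0009  0.0195]
0.94 [-0.0141 -0.0009  0.0238]
1.0 [-0.0152 -0.0009  0.0282]
1.05 [-0.0159 -0.0009  0.0319]
1.08 [-0.0162 -0.0009  0.0342]
1.12 [-0.0165 -0.0009  0.0372]
```

View pics/c.png

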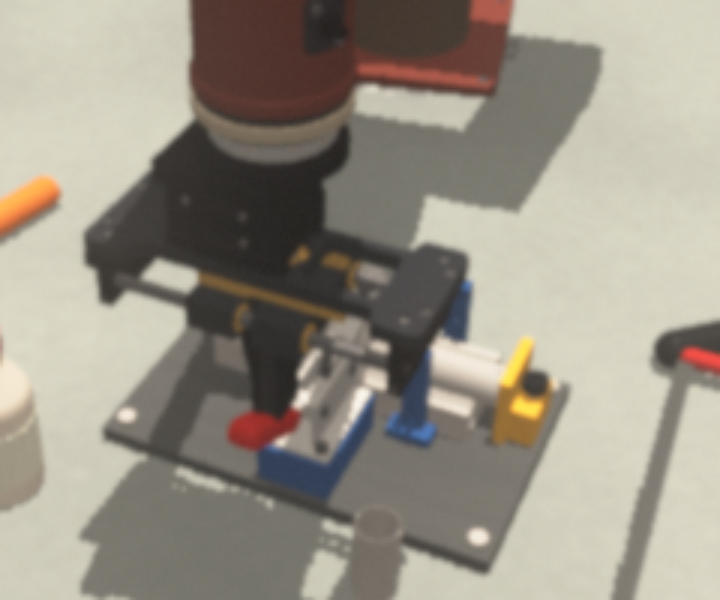

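The finger is pressing on the red grip at about (265,420), which is halfway down, and the tube is still against the yellow stop at (510,390). I'll carry on down.

Call:
arm_command(moves=[[-0.003,0,0.001,0,0,0,-1],[-0.0054,0,0.004,0,0,0,-1],[-0.0073,0,0.007,0,0,0,-1],[-0.0091,0,0.0104,0,0,0,-1],[-0.0102,0,0.013,0,0,0,-1],[-0.0112,0,0.0152,0,0,0,-1],[-0.0128,0,0.0195,0,0,0,-1],[-0.0136,0,0.022,0,0,0,-1],[-0.0141,0,0.0238,0,0,0,-1],[-0.0147,0,0.026,0,0,0,-1],[-0.0152,0,0.0282,0,0,0,-1],[-0.0156,0,0.03,0,0,0,-1],[-0.0159,0,0.032,0,0,0,-1],[-0.0159,0,0.032,0,0,0,-1]])

```text
t: 13.68
tool_pos: [0.6856, 0.0211, 0.0779]
tcp_rot: [[-0.975, 0.223, -0.0], [0.223, 0.975, -0.0], [0.0, -0.0, -1.0]]
force: [-0.6, -0.2, 3.5]
finger_gap: 0.0006
gripper_force: 1.6
```

Call:
arm_command(moves=[[0,0,0.001,0,0,0,-1],[0,0,0.002,0,0,0,-1],[0,0,0.002,0,0,0,-1]])

```text
t: 14.05
tool_pos: [0.6857, 0.0211, 0.0777]
tcp_rot: [[-0.975, 0.223, 0.0], [0.223, 0.975, -0.0], [-0.0, -0.0, -1.0]]
force: [-4.8, 0.8, 11.2]
finger_gap: 0.0
gripper_force: 5.9
```

Call:
arm_command(moves=[[0,0,0.001,0,0,0,-1],[0,0,0.002,0,0,0,-1],[0,0,0.002,0,0,0,-1]])

```text
t: 14.42
tool_pos: [0.6858, 0.0211, 0.0774]
tcp_rot: [[-0.975, 0.222, 0.0], [0.222, 0.975, -0.0], [-0.0, -0.0, -1.0]]
force: [-10.6, 0.3, 20.4]
finger_gap: 0.0003
gripper_force: 10.3
```

Call:
arm_command(moves=[[0,0,-0.02,0,0,0,-1],[0,0,-0.06,0,0,0,-1],[0,0,-0.12,0,0,0,-1],[0.03,-0.05,-0.16,0,0,0,-1],[0.06,-0.1,-0.18,0,0,0,-1],[0.1,-0.15,-0.18,0,0,0,-1],[0.15,-0.2,-0.18,0,0,0,-1],[0.18,-0.24,-0.18,0,0,0,-1],[0.18,-0.24,-0.18,0,0,0,-1],[0.18,-0.24,-0.18,0,0,0,-1]])

```text
t: 15.68
tool_pos: [0.4569, -0.173, 0.2543]
tcp_rot: [[-0.975, 0.224, 0.001], [0.224, 0.975, -0.0], [-0.001, 0.0, -1.0]]
force: [0.9, -0.3, -0.0]
finger_gap: 0.0005
gripper_force: 0.0
```

```bash
python3 far.py; python3 - <<'E'
from h import *
p=optics.grab_frame("scene"); cv2.imwrite("pics/d.png",cv2.resize(p["color"][150:350,220:460,::-1],None,fx=3,fy=3))
for n in ["scene","top"]:
    p=optics.grab_frame(n); hsv=cv2.cvtColor(p["color"],cv2.COLOR_RGB2HSV)
    v,u=np.nonzero(((hsv[...,0]<6)|(hsv[...,0]>174))&(hsv[...,1]>150)&(p["depth"]>0)); f=(world(p,np.c_[u,v])-O)@np.c_[EX,EY,[0,0,1]]
    f=f[(f[:,0]>.1)&(f[:,0]<.21)&(abs(f[:,1]-.03)<.03)&(f[:,2]>.03)]; print(n,"red",np.percentile(f,5,0).round(4),np.median(f,0).round(4),np.percentile(f,95,0).round(4))
E
```

```text
15.675 [-0.01691669 -0.2092458   0.25430446] [ 0.91653898 -0.34376794 -0.04235332]
top 0.88 far y [0.119  0.1252 0.1282] xmed -0.0016258157857837055
scene 0.66 far y [0.1167 0.1213 0.1241] xmed 0.008276236248495765
scene red [0.1378 0.021  0.074 ] [0.1676 0.0305 0.0778] [0.1932 0.0385 0.08  ]
top red [0.1357 0.0196 0.0721] [0.1624 0.028  0.0762] [0.1882 0.0369 0.0794]
```

View pics/d.png

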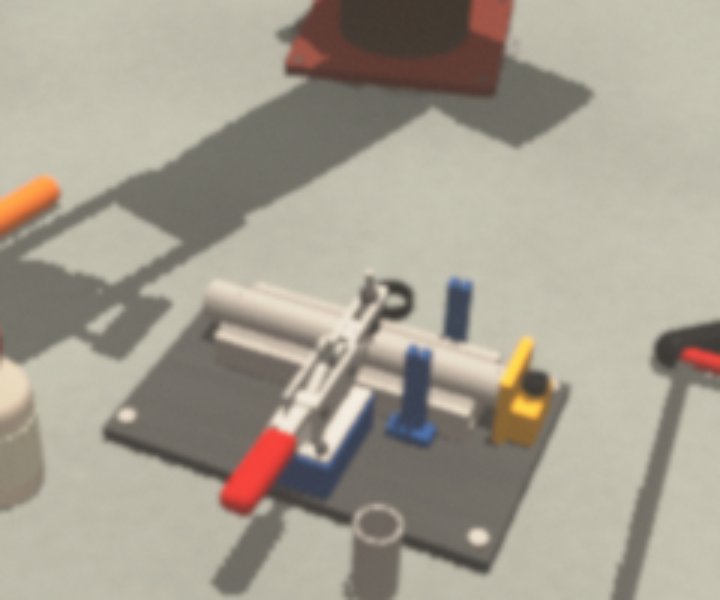

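The lever lies flat at (260,470), the bar is down over the tube at (370,300), and the tube's end meets the yellow stop at (500,380). Nothing nearby has moved in this view.

```bash
python3 -c "
from h import *
print(sign_off())"
```

```text
the job is handed in; nothing more can be done
None
```

The job is handed in, verdict not reported: the tube is pushed home against the yellow stop and the clamp lever is down at its end stop with the bar over the tube; the rubber tip's force could not be measured.

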